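# Check a microtome return spring on the spring tester

### The arm

A 6-joint arm with a two-finger parallel gripper is mounted at the origin on the work surface. World frame = base frame: x ahead of the robot, y to its left, z up, the work surface at z = 0. Lengths are in m, angles in rad, forces in N, time in s.
With the tool pointing down it reaches from about 0.225 to 0.875 m from the base axis. Payload 3.4 kg.
Tool frame: the origin (TCP) lies on the centre line of the jaws, within the pads' length; the fingertips stand 17 mm ahead of it and the grasp point (between the pads) lies 2 mm behind it (nose_length is the distance from the TCP to the fingertips, in m); z points along the fingers, y is the line along which they close (so a half turn about z gives the same grasp; the last joint's range is limited). The gripper opens to 85 mm and grips with 20 to 120 N. Pads are 22 mm wide; open, the fingers measure 114 mm over their backs; the gripper's body (76 mm by 85 mm) begins 54 mm behind the grasp point. The pads swing forward as they close: fully open they stand 13 mm farther back than shut.
Start: joints at [-0.121, 0.276, 1.505, -0, 1.361, -0.121], TCP at [0.575, -0, 0.248] pointing down, gripper open.
Joint ranges: [-2.89, 2.89], [-0.75, 2.08], [0.22, 2.7], [-1.18, 4.32], [0.11, 2.71], [-2.7, 2.7]. Speed limits (rad/s): [2.57, 2.57, 3.14, 3.14, 3.14, 3.14].

### API

Orientations are given as a unit quaternion [w, x, y, z].
In Python, from rig import get_state, get_image, sign_off, find_in, place_of, nose_length gives the robot as it stands.
- The arm moves only by the tool apply_moves, never from a script. Its argument "deltas" is one flat list of numbers, 5 for each row, row after row: the finger opening in mm, from 0 to 85.4, then the shift along the tool's x, y, z in mm, then the turn about the tool's z in degrees. A call has 1 to 12 rows; each row is the pose to reach, as a shift and turn from the pose commanded when the call began, along the tool's axes at that moment; what a row does not reach only later rows make up. A row lasts 1/12 s, in which the tool goes at most 41.7 mm and 7.16 degrees, less where a joint would pass 70% of its speed; a pose out of reach is approached as far as the arm can. A call with a gripper value outside its range is refused whole. The fingers move at their own pace and stop on an object; "squeeze" is the grip in N (left out, the last holds). Time passes only in rows, so rows that repeat a pose let the fingers close. It gives the time, the measured TCP pose, the force, the opening and the grip force at its end, in the units of the state.
- get_state(): the state, without advancing time (a new reading comes with each control period).
- get_image(name): name is "scene" or "side" or "wrist"; returns a dict with "frame" (400x640x3 uint8, red, green, blue), "K" (3x3 intrinsics, pixels), "k1" (the pictures are not rectified: a ray, as slopes to the right and down, at radius r is drawn at 1 + k1 r^2 times it, then the intrinsics apply), "position" and "orientation" of the camera in the world. Camera axes: x right, y down, z forward; pixel columns grow to the right and rows downward; lengths in m; the calibration is good to about 2 mm. A picture is of the moment at which its call begins. There is no depth.
- sign_off(): hands the job in; it is judged then, once.
Trained networks look in a picture, given as the dict that the camera call returned (one of the last four; its "shot" number tells which), for a name from the list of things; names that differ only in an ending like _2 or _b are one class to them, and where a whole thing is asked for, a point or a joint stands for the part that bears it (a point fixed in the world has none). Each returns a list of dicts, best first, with "score" (0 to 1); they miss things now and then, are a little off and sometimes report something else, mostly with a low value. They report only what shows in the picture. A call takes as long as a camera call. They do not tell look-alikes from the thing itself.
- find_in(query, picture): "point" ([column, row] in pixels, amid what is visible of it).
- place_of(query, picture): "point" ([column, row] in pixels: a listed point, or the origin of a listed thing).
The state is a dict: "clock": time; "qpos": joint angles; "qd": joint speeds; "effort": joint torques, N m; "position": TCP position; "ee_rot": TCP orientation; "contact_force": force on the tool from outside, world axes, zero at the start; "moment": the same for the moment, N m; "width": finger opening in m; "gripper_force": force on a finger pad.
Only numpy, scipy, OpenCV 4.12 (cv2) and the standard library are available. Lean on these libraries where they do the work, as an engineer would, in place of code of your own. Each camera call takes 0.05 s, during which the arm holds its last target. There are 200 camera calls.

### The job

Test the return spring that stands in the tester: with the closed gripper press its cap straight down with a load of about 15 N, never more than 20 N, hold that load steadily for a good second so that the cap leaves the pointer at the loaded length, and let the spring come back up. Then compare the pointer with the clamped reference mark beside it: if the pointer stayed higher than the mark the spring is good, so lift it out and stand it upright in the round dish; if the pointer went lower than the mark the spring is tired, so stand it upright in the rectangular tray. Keep the gripper off the tester itself, and leave the mark, the spare spring in the rack and everything else as they are.

Things in the scene. Friction and masses are not known exactly. Their poses are not given: they have to be found in the camera images.
- tester: spring tester: fixed grey plate 130 mm (its x) by 190 mm (y from -60 to +130 mm), 20 mm thick; origin on the bench under the seat, z up. Two steel columns 10 mm thick at y = +52 mm (with the pointer) and +100 mm (with the mark), joined by a bridge, top 110 mm above the bench. A gripper over the seat that closes along the tester's x clears them
- tester_seat (a point): centre of the floor of the seat, 20 mm above the bench: a dark ring 8 mm high, 28.4 mm inside and 40 mm outside, in which the foot of the spring stands with 1 mm of play a side; the spring lifts straight out
- pointer (a joint): how far the pointer has been pushed down its column (m), 0 at the top where it starts, up to 0.035. Friction (1 N) keeps it where it is left
- pointer_tip (a point): upper edge of the brass pointer's tip, 72 mm from the seat's axis along the tester's y, 79 mm above the bench at the start. Its tongue, upper face level with the tip, lies 1 mm under the rim of the spring's cap (reaching to 17 mm from the axis): the cap takes it down as it is pressed, and it stays at the lowest place the cap's underside reached
- mark_tip (a point): upper edge of the tip of the dark steel reference mark, a collar clamped on the outer column, its tip facing the pointer's, 77 mm from the seat's axis along the tester's y; 59 to 77 mm above the bench, different each time. Compare its height with that of pointer_tip
- spring_a: return spring, 70 mm tall when free, about 0.09 kg: dark steel foot 26 mm across, 10 mm high; bare coil; flat aluminium cap 44 mm across, 10 mm thick, which slides down up to 30 mm. Origin: centre of the foot's underside, z up. spring_a and spring_b look alike, their stiffness differs (0.7 to 2.5 N/mm); the one in the tester's seat is to be tested, the other is a spare; which is where changes
- spring_b: return spring, 70 mm tall when free, about 0.09 kg: dark steel foot 26 mm across, 10 mm high; bare coil; flat aluminium cap 44 mm across, 10 mm thick, which slides down up to 30 mm. Origin: centre of the foot's underside, z up. spring_a and spring_b look alike, their stiffness differs (0.7 to 2.5 N/mm); the one in the tester's seat is to be tested, the other is a spare; which is where changes
- spring_a_top (a point): centre of the flat top face of spring_a's cap, 70 mm above its foot's underside when free
- spring_b_top (a point): centre of the flat top face of spring_b's cap, 70 mm above its foot's underside when free
- rack_seat (a point): centre of the floor of the spare's seat in the rack, 20 mm above the bench: a black block 70 by 70 by 20 mm, fixed, with a ring like that of the tester on top
- dish_in (a point): centre of the inner floor, 5 mm above the bench, of the round grey plastic dish for good springs: 136 mm across outside, rim 18 mm high, wall 4 mm, fixed
- tray_in (a point): centre of the inner floor, 5 mm above the bench, of the rectangular grey plastic tray for tired springs: 150 mm (its x) by 130 mm (its y) outside, rim 18 mm high, wall 4 mm, fixed
- cassette_1: a white tissue cassette lying on the bench, 41 by 29 by 7 mm, not to be moved; origin under its centre
- cassette_2: a second such cassette, not to be moved
- slidebox: cardboard slide box 80 by 30 by 30 mm, not to be moved; origin under its centre
- jar: small glass jar with a blue lid, 48 mm across, 70 mm tall, not to be moved; origin under its centre
- reagent: white plastic bottle 52 mm across, 120 mm tall, not to be moved; origin under its centre
- driver: screwdriver lying on the bench, its handle and blade along its own x axis, not to be moved
Not all that is in view belongs to the job. What is shaped like the spring_b but yellow is not meant.

How it is judged:
On the way:
1. the spring in the tester is held under a load of 12 to 18 N by the fingers for 0.8 s, its pointer taken along (((contact force between spring_a and tester between 12 and 18 N and contact force between the fingers and spring_a above 8 N and distance between spring_a and tester_seat below 0.006 m) or (contact force between spring_b and tester between 12 and 18 N and contact force between the fingers and spring_b above 8 N and distance between spring_b and tester_seat below 0.006 m)) and value of joint pointer above 0.003 m), for 0.8 s.
At the end, for the whole second after the job is handed in: The tested spring stands upright (0.15 rad) and still on the floor of the dish if the pointer is above the mark, of the tray if below (within 2 mm of level: either), its foot's centre within 45 mm of the middle; the spare is still in the rack's seat (((angle between spring_a's own z axis and vertical below 0.15 rad and linear speed of spring_a below 0.02 m/s and distance between spring_b and rack_seat below 0.006 m and ((z of pointer_tip in the frame of mark_tip above -0.002 m and (horizontal distance between spring_a and dish_in below 0.045 m and z of spring_a in the frame of dish_in below 0.006 m)) or (z of pointer_tip in the frame of mark_tip below 0.002 m and (horizontal distance between spring_a and tray_in below 0.045 m and z of spring_a in the frame of tray_in below 0.006 m)))) or (angle between spring_b's own z axis and vertical below 0.15 rad and linear speed of spring_b below 0.02 m/s and distance between spring_a and rack_seat below 0.006 m and ((z of pointer_tip in the frame of mark_tip above -0.002 m and (horizontal distance between spring_b and dish_in below 0.045 m and z of spring_b in the frame of dish_in below 0.006 m)) or (z of pointer_tip in the frame of mark_tip below 0.002 m and (horizontal distance between spring_b and tray_in below 0.045 m and z of spring_b in the frame of tray_in below 0.006 m)))))); the robot touches nothing.
It fails at once if a spring pressed on the tester with more than 20 N (contact force between any of spring_a, spring_b and tester above 20 N).
It fails at once if the robot pushes on the tester, its pointer or its mark (contact force between any of the arm, the fingers and tester above 2 N).
It fails at once if the reference mark shifted by more than 1.5 mm (distance of mark_tip from where it was at the start of the episode above 0.0015 m).
It fails at once if a bystander moved by more than 30 mm (distance of any of cassette_1, cassette_2, slidebox, jar, reagent, driver from where it was at the start of the episode above 0.03 m).
It also fails if it takes over 51 s, if anything falls off the work surface, if the arm or the gripper's body presses on something with over 40 N, if the wrist force passes 120 N, or if a joint passes its speed limit or range.

## Working session

There is one attempt and no reset: what is moved stays moved. The work goes in short steps, Python scripts to look and compute and a tool call to move; the robot and the scene stay as the last step left them, time stands still between calls to the robot, and variables do not carry over. Pictures are saved under pics/ and viewed, at most 10 in all, crops included, and the job is handed in when it is done.

Besides the shell and the picture viewer there is one more tool, called after "Request:" as name(argument=value, ...) on one line, values as JSON. apply_moves: Moves the arm, as the interface text tells. Its arguments: {"type":"object","properties":{"deltas":{"type":"array"},"squeeze":{"type":"number"}},"required":["deltas"]}

```bash
mkdir -p pics
cat > h.py <<'E'
import numpy as np, cv2
from scipy.spatial.transform import Rotation as R
from rig import *
def rot(q): return R.from_quat([q[1],q[2],q[3],q[0]]).as_matrix()
def ray(p,px):
    K=np.array(p["K"]); d=np.array([p["k1"],0,0,0,0.])
    u=cv2.undistortPoints(np.array([[px]],float),K,d)[0,0]
    v=rot(p["orientation"])@np.array([u[0],u[1],1]); return np.array(p["position"]),v/np.linalg.norm(v)
def atz(p,px,z):
    o,v=ray(p,px); return o+v*(z-o[2])/v[2]
def tri(a,b):
    (o1,v1),(o2,v2)=a,b
    A=np.stack([v1,-v2],1); s=np.linalg.lstsq(A,o2-o1,rcond=None)[0]
    x,y=o1+s[0]*v1,o2+s[1]*v2; return (x+y)/2,np.linalg.norm(x-y)
def proj(p,X):
    Rm=rot(p["orientation"]).T; 
    return cv2.projectPoints(np.array([X],float),cv2.Rodrigues(Rm)[0],-Rm@np.array(p["position"]),np.array(p["K"]),np.array([p["k1"],0,0,0,0.]))[0][0,0]
def save(p,n): cv2.imwrite("pics/"+n,p["frame"][:,:,::-1])
E
python3 - <<'E'
from h import *
np.set_printoptions(precision=4,suppress=True)
Z=dict(tester_seat=.02,spring_a_top=.09,rack_seat=.02,dish_in=.005,tray_in=.005,pointer_tip=.079,mark_tip=.068,jar=0,reagent=0,slidebox=0,driver=0,cassette_1=0)
for c in ["scene","side"]:
    p=get_image(c); save(p,c+"1.png"); print(c,p["position"],p["K"][0][0],p["k1"])
    for q,z in Z.items():
        print(q,[(round(d["score"],2),np.round(d["point"],1),atz(p,d["point"],z)[:2]) for d in place_of(q,p)[:3]])
s=get_state();print(s["position"],s["ee_rot"],s["contact_force"],nose_length)
E
```

```text
scene [1.189  0.2918 1.0352] 450.40036686490055 -0.06826130580015138
tester_seat [(0.98, array([330.8, 202.6]), array([0.526 , 0.0091]))]
spring_a_top []
rack_seat [(0.95, array([228.3, 194.5]), array([ 0.6319, -0.2579]))]
dish_in [(0.97, array([461.8, 225.2]), array([0.4203, 0.3579]))]
tray_in [(0.72, array([452.4, 298.8]), array([0.6409, 0.3989])), (0.62, array([231.6, 145. ]), array([ 0.46  , -0.3618]))]
pointer_tip [(0.6, array([451. , 296.9]), array([0.6772, 0.3869])), (0.56, array([361.3, 190. ]), array([0.4904, 0.0799]))]
mark_tip [(0.65, array([359.4, 196.2]), array([0.5037, 0.0812]))]
jar [(0.97, array([380.2, 291. ]), array([0.6994, 0.2304]))]
reagent [(0.86, array([171.4, 197.8]), array([ 0.7048, -0.4067])), (0.22, array([465.5, 224.6]), array([0.4099, 0.367 ]))]
slidebox [(0.62, array([447.9, 300.7]), array([0.6481, 0.3908]))]
driver [(0.89, array([285.7, 284.4]), array([0.79  , 0.0124])), (0.72, array([359.9, 191.8]), array([0.4405, 0.0614]))]
cassette_1 [(0.74, array([330.4, 272.9]), array([0.7106, 0.098 ])), (0.55, array([306.6, 143.5]), array([ 0.3447, -0.1614])), (0.
[... 712 characters left out ...]
tip [(0.53, array([277.3, 180.3]), array([0.4817, 0.0759])), (0.37, array([297.3, 213.7]), array([ 0.5223, -0.0693])), (0.17, array([295.8, 187.3]), array([0.528 , 0.0388]))]
jar [(0.63, array([344.5, 164.8]), array([0.6907, 0.2266]))]
reagent [(0.91, array([396.8, 341.3]), array([ 0.691, -0.412])), (0.36, array([361.3, 192.2]), array([0.7149, 0.0851]))]
slidebox [(0.86, array([318.3, 138.4]), array([0.6308, 0.3899]))]
driver [(0.78, array([391.9, 208. ]), array([0.7833, 0.0059]))]
cassette_1 [(0.74, array([227.5, 267.9]), array([ 0.3478, -0.1661])), (0.69, array([358.3, 189.1]), array([0.7093, 0.1005]))]
[ 0.575  -0.      0.2484] [0.0001 0.7071 0.7071 0.    ] [-0.2833 -0.2611  0.2095] 0.017
```

View pics/scene1.png

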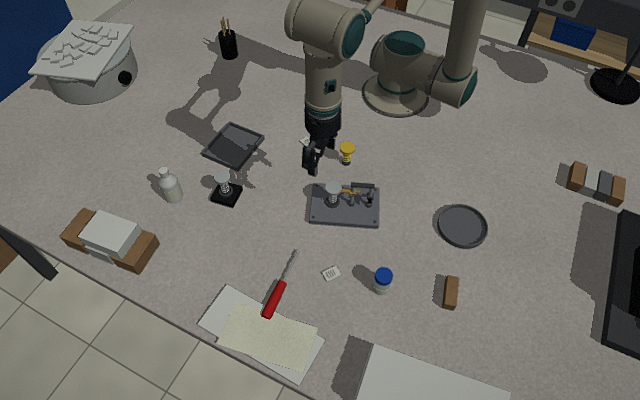

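View pics/side1.png

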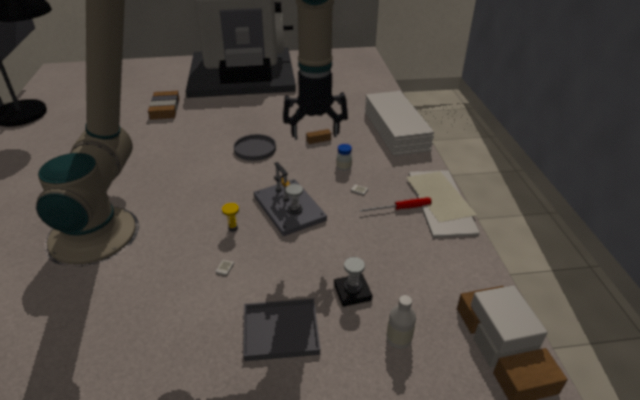

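The scene picture shows the tester at (335,203), with its columns to the right, the spare in the rack at (226,190), the dish at (462,226) and the tray at (232,145). The yellow decoy is at (347,152). The side view agrees with this. Tester yaw is about 20°.

Request:
apply_moves(deltas=[0,0,-25,0,-7,0,5,-53,0,-14,0,5,-53,0,-21,0,5,-53,0,-21,0,5,-53,0,-21,0,5,-53,0,-21], squeeze=40)

```text
clock: 1.8
position: [0.5229, 0.0048, 0.2486]
ee_rot: [0.001, 0.567, 0.823, 0.0]
contact_force: [0.7, -0.4, -0.3]
width: 0.012
gripper_force: 0.0
```

Run:
```python
from h import *
np.set_printoptions(precision=4,suppress=True)
Z=dict(tester_seat=.02,spring_a_top=.09,pointer_tip=.079,mark_tip=.068)
p={}
for c in ["wrist","scene","side"]:
    p[c]=get_image(c); save(p[c],c+"2.png"); print(c,p[c]["position"])
    for q,z in Z.items():
        print(q,[(round(d["score"],2),np.round(d["point"],1),atz(p[c],d["point"],z)[:2]) for d in place_of(q,p[c])[:3]])
s=get_state();print(s["clock"],s["position"],s["ee_rot"],s["contact_force"],s["width"])
im=np.hstack([p["wrist"]["frame"][:, :400]*1])
```

```text
wrist [0.4954 0.0764 0.3736]
tester_seat [(0.77, array([321.9, 156.1]), array([0.5239, 0.0137]))]
spring_a_top []
pointer_tip []
mark_tip []
scene [1.189  0.2918 1.0352]
tester_seat [(0.45, array([463.7, 226.2]), array([0.4322, 0.3625]))]
spring_a_top [(0.63, array([221. , 181.4]), array([ 0.6429, -0.2612]))]
pointer_tip [(0.6, array([358.7, 192.1]), array([0.5   , 0.0765]))]
mark_tip [(0.58, array([362.5, 195.3]), array([0.4972, 0.0874])), (0.41, array([282.1, 281. ]), array([0.8124, 0.019 ]))]
side [ 0.4595 -0.9815  0.8264]
tester_seat [(0.95, array([294.9, 210.2]), array([0.5213, 0.0034])), (0.58, array([295. , 211.7]), array([ 0.521 , -0.0027]))]
spring_a_top [(0.9, array([356.1, 262.3]), array([ 0.6294, -0.2705]))]
pointer_tip [(0.54, array([283.4, 178.9]), array([0.4977, 0.065 ]))]
mark_tip [(0.52, array([280.4, 183.3]), array([0.4891, 0.0614]))]
2.55 [0.522  0.005  0.2483] [0.0001 0.5664 0.8241 0.    ] [-0.0822 -0.0197  0.5213] -0.00021203398997113074
```

View pics/wrist2.png

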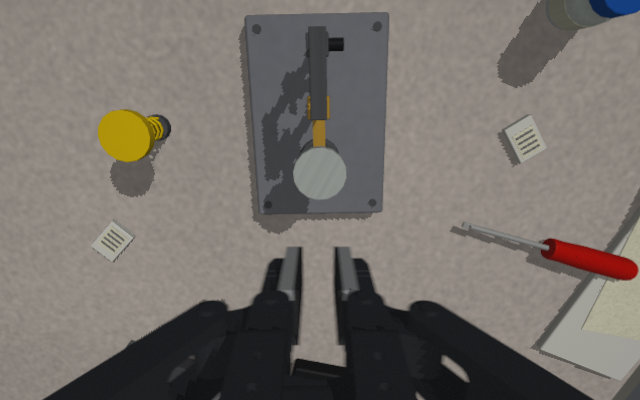

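The wrist view shows the cap at about (320,173), with the columns straight above it in the picture. The yaw is right to about 1°.

Run:
```python
from h import *
np.set_printoptions(precision=4,suppress=True)
p=get_image("wrist")
f=cv2.cvtColor(p["frame"],cv2.COLOR_RGB2HSV)[140:212,285:355]
m=((f[...,1]<40)&(f[...,2]>125)).astype(np.uint8)
n,l,st,ce=cv2.connectedComponentsWithStats(m); i=1+st[1:,4].argmax()
c=ce[i]+[285,140]; print(st[i],c)
X=atz(p,c,.09); print(X)
for a in ([247,17],[388,13],[383,212],[259,215]): print(atz(p,a,.02))
s=get_state(); d=rot(s["ee_rot"]).T@(X-s["position"]); print(d*1000,s["clock"])
```

```text
[   9    8   53   52 2128] [320.6692 173.9901]
[0.5215 0.0124 0.09  ]
[0.4155 0.1065 0.02  ]
[0.5309 0.1543 0.02  ]
[ 0.6034 -0.0181  0.02  ]
[ 0.484  -0.0676  0.02  ]
[  7.0694   2.127  158.3315] 2.6
```

Request:
apply_moves(deltas=[0,7,2,40,-1,0,7,2,75,-1,0,7,2,105,-1,0,7,2,125,-1,0,7,2,133,-1,0,7,2,135,-1,0,7,2,135,-1,0,7,2,135,-1])

```text
clock: 3.27
position: [0.5227, 0.0121, 0.1147]
ee_rot: [0.001, 0.559, 0.829, 0.001]
contact_force: [0.5, -0.4, 0.5]
width: 0.0002
gripper_force: 0.0
```

Run:
```python
from h import *
s=get_state();print(s["clock"],s["position"],s["contact_force"],s["width"])
p=get_image("wrist");save(p,"w3.png")
s=get_state();print(s["clock"],s["position"],s["contact_force"],s["width"])
```

```text
3.2667 [0.52269762 0.01209792 0.1146919 ] [ 0.50809103 -0.41461913  0.51850065] 0.00017259604898173887
3.3167 [0.52274701 0.01211945 0.11490455] [ 0.706491   -0.64849215  1.01964122] -0.0001444932603934235
```

View pics/w3.png

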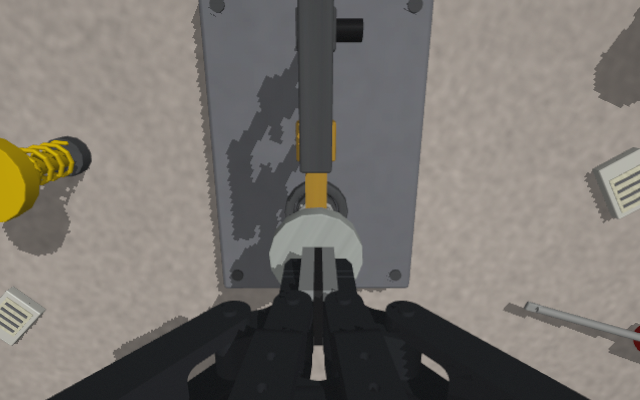

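The closed tips are at (318,250), above the cap centred near (316,252). Next I press in small steps.

Request:
apply_moves(deltas=[0,0,0,4,0,0,0,0,7,0,0,0,0,9,0,0,0,0,10,0,0,0,0,10,0,0,0,0,10,0])

```text
clock: 3.82
position: [0.5219, 0.0122, 0.1037]
ee_rot: [0.001, 0.559, 0.829, 0.0]
contact_force: [0.3, 0.1, 2.9]
width: -0.0004
gripper_force: 1.4
```

Request:
apply_moves(deltas=[0,0,0,2,0,0,0,0,4,0,0,0,0,4,0,0,0,0,4,0])

```text
clock: 4.15
position: [0.522, 0.0122, 0.0998]
ee_rot: [0.001, 0.559, 0.829, 0.0]
contact_force: [0.5, 0.5, 6.1]
width: 0.0001
gripper_force: 3.1
```

Run:
```python
from h import *
for i in range(3):
    p=get_image("side");s=get_state();print(s["clock"],s["position"][2],s["contact_force"])
```

```text
4.2 0.09986231471522745 [0.18774726 0.15139317 5.75214764]
4.25 0.09989707357911083 [-0.06143299  0.32175984  5.63947343]
4.3 0.09989755565688244 [0.18415437 0.57359369 5.45644222]
```

Request:
apply_moves(deltas=[0,0,0,3,0,0,0,0,6,0,0,0,0,8,0,0,0,0,8,0,0,0,0,8,0])

```text
clock: 4.72
position: [0.5222, 0.0122, 0.0927]
ee_rot: [0.001, 0.559, 0.829, 0.001]
contact_force: [-0.0, -0.1, 12.7]
width: -0.0
gripper_force: 6.3
```

Request:
apply_moves(deltas=[0,0,0,1,0,0,0,0,2,0,0,0,0,2,0,0,0,0,2,0])

```text
clock: 5.05
position: [0.5222, 0.0122, 0.091]
ee_rot: [0.001, 0.559, 0.829, 0.001]
contact_force: [-2.2, -0.0, 14.3]
width: -0.0003
gripper_force: 7.0
```

Run:
```python
from h import *
for i in range(6):
    p=get_image("side");s=get_state();print(s["clock"],s["position"][2],s["contact_force"][2])
```

```text
5.1 0.09109574351870228 14.897914374384927
5.15 0.09108593030212996 14.378429898355854
5.2 0.09108470716383674 14.38642747198162
5.25 0.09111090650148217 14.281015363390914
5.3 0.09111312095436579 14.324746370084164
5.35 0.09110172467625076 14.39359693032399
```

Request:
apply_moves(deltas=[0,0,0,0.7,0,0,0,0,0.7,0,0,0,0,0.7,0,0,0,0,0.7,0,0,0,0,0.7,0,0,0,0,0.7,0,0,0,0,0.7,0,0,0,0,0.7,0,0,0,0,0.7,0,0,0,0,0.7,0,0,0,0,0.7,0,0,0,0,0.7,0])

```text
clock: 6.35
position: [0.5222, 0.0122, 0.0905]
ee_rot: [0.001, 0.559, 0.829, 0.001]
contact_force: [-2.2, -0.3, 14.5]
width: -0.0
gripper_force: 7.3
```

Request:
apply_moves(deltas=[0,0,0,0,0,0,0,0,0,0,0,0,0,0,0,0,0,0,-4,0,0,0,0,-10,0,0,0,0,-20,0,0,0,0,-35,0,50,0,0,-55,0,85,0,0,-75,0,85,0,0,-80,0,85,0,0,-80,0,85,0,0,-80,0])

```text
clock: 7.35
position: [0.5207, 0.0123, 0.1678]
ee_rot: [-0.001, 0.559, 0.829, -0.0]
contact_force: [-0.8, 0.5, -0.1]
width: 0.0606
gripper_force: 0.0
```

Run:
```python
from h import *
np.set_printoptions(precision=4,suppress=True)
p={}
for c in ["wrist","scene","side"]:
    p[c]=get_image(c); save(p[c],c+"4.png")
    for q,z in dict(pointer_tip=.065,mark_tip=.068).items():
        print(c,q,[(round(d["score"],2),np.round(d["point"],1),atz(p[c],d["point"],z)[:2]) for d in place_of(q,p[c])[:3]])
s=get_state();print(s["clock"],s["position"],s["contact_force"],s["width"])
# expected points
y=np.array([-np.sin(np.radians(22)),np.cos(np.radians(22))]); o=np.array([.5213,.0125])
out=[]
for c in ["scene","side"]:
    for n,d in (("pt",72),("mk",77)):
        print(c,n,[proj(p[c],[*(o+y*d/1000),h]).round(1) for h in (.06,.07,.08)])
    u,v=proj(p[c],[*(o+y*.07),.07]).astype(int)
    out.append(cv2.resize(p[c]["frame"][v-25:v+25,u-25:u+25],(400,400),interpolation=cv2.INTER_CUBIC)); print(u,v)
cv2.imwrite("pics/pm4.png",np.hstack(out)[:,:,::-1])
```

```text
wrist pointer_tip []
wrist mark_tip []
scene pointer_tip [(0.59, array([451.2, 298.5]), array([0.6733, 0.3899])), (0.53, array([359.3, 194.4]), array([0.4962, 0.0779]))]
scene mark_tip [(0.57, array([361.2, 193.9]), array([0.4945, 0.0824]))]
side pointer_tip [(0.36, array([281.6, 181.6]), array([0.4928, 0.0728]))]
side mark_tip [(0.56, array([282.3, 180.1]), array([0.495 , 0.0752])), (0.46, array([294.1, 217.9]), array([ 0.5132, -0.0842])), (0.33, array([352.6, 264.6]), array([ 0.6257, -0.2551]))]
7.8 [0.5213 0.0123 0.1682] [-0.1342  1.0315  0.4636] 0.08490202296986578
scene pt [array([359.9, 195.2]), array([360.2, 193. ]), array([360.5, 190.7])]
scene mk [array([361.7, 195.3]), array([362.1, 193.1]), array([362.4, 190.9])]
359 192
side pt [array([282.1, 181.7]), array([281.9, 178.6]), array([281.8, 175.6])]
side mk [array([281.3, 180.7]), array([281.1, 177.7]), array([280.9, 174.6])]
282 179
```

View pics/pm4.png

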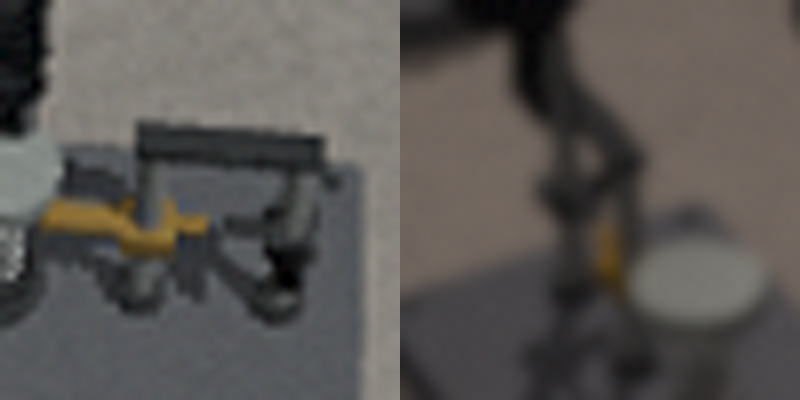

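The scene crop shows the pointer tip and the mark nearly level, and the scale is too coarse to judge. I'll take two oblique close views with the wrist camera.

Request:
apply_moves(deltas=[85,10,40,0,0,85,20,80,0,0,85,30,115,0,0,85,30,115,0,0,85,30,115,0,0])

```text
clock: 8.22
position: [0.6178, 0.0842, 0.1678]
ee_rot: [-0.0, 0.558, 0.83, -0.0]
contact_force: [-0.4, 0.3, -0.1]
width: 0.085
gripper_force: 0.0
```

```bash
cat > v.py <<'E'
from h import *
import sys,pickle
n=sys.argv[1]
p=get_image("wrist"); pickle.dump(p,open(n+".pkl","wb"))
y=np.array([-np.sin(np.radians(22)),np.cos(np.radians(22))]); o=np.array([.5213,.0125])
print(p["K"][0][0],p["position"],[proj(p,[*(o+y*.075),h]).round(1) for h in (.055,.065,.075)])
u,v=proj(p,[*(o+y*.075),.065]).astype(int); x0=max(u-50,0);y0=max(v-50,0)
print(x0,y0); cv2.imwrite("pics/"+n+".png",cv2.resize(p["frame"][y0:y0+100,x0:x0+100],None,fx=6,fy=6,interpolation=cv2.INTER_CUBIC)[:,:,::-1])
for q in ("pointer_tip","mark_tip"): print(q,[(d["score"],d["point"]) for d in place_of(q,p)[:2]])
s=get_state();print(s["clock"],s["position"])
E
python3 v.py v1
```

```text
360.65330570082523 [0.58894036 0.1550781  0.29294248] [array([140.9, 134.2]), array([133.4, 136.3]), array([125.3, 138.6])]
83 86
pointer_tip [(0.71, [136.3, 141.9])]
mark_tip [(0.7, [130.3, 135.3]), (0.68, [172.4, 222.8])]
8.3667 [0.61553094 0.08256317 0.16829325]
```

View pics/v1.png

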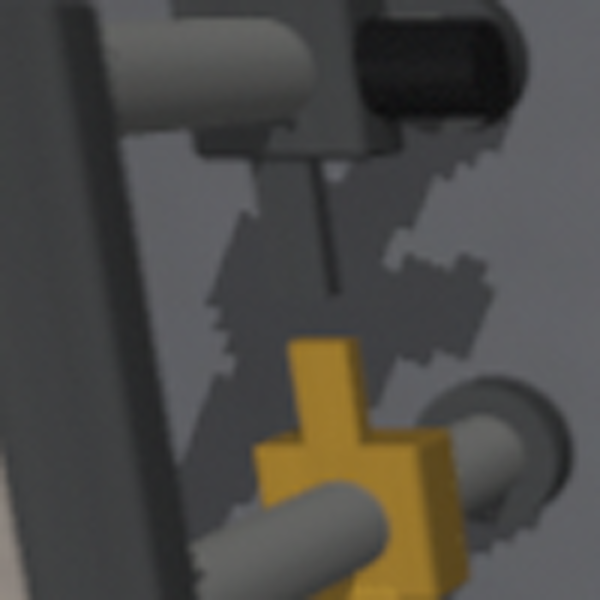

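The pointer tip's top face ends at about crop (290–358,340), and the mark's right edge ends at about (330,293), left of it, which suggests the mark is higher. I'll check from the other side.

Request:
apply_moves(deltas=[85,0,-40,-10,0,85,0,-80,-10,0,85,0,-120,-10,0,85,0,-160,-10,0,85,0,-200,-10,0,85,0,-230,0,0,85,0,-230,0,0,85,0,-230,0,0])

```text
clock: 9.03
position: [0.4005, -0.0036, 0.1686]
ee_rot: [-0.0, 0.56, 0.828, -0.0]
contact_force: [0.2, 0.0, 0.2]
width: 0.0849
gripper_force: 0.0
```

```bash
python3 v.py v2
python3 - <<'E'
from h import *
import pickle
out=[]
y=np.array([-np.sin(np.radians(22)),np.cos(np.radians(22))]); o=np.array([.5213,.0125])
for n in ("v1","v2"):
    p=pickle.load(open(n+".pkl","rb"))
    u,v=proj(p,[*(o+y*.075),.065]).astype(int); x0=u-33;y0=v-40; print(n,x0,y0)
    for h in (.06,.065,.07): print([((proj(p,[*(o+y*d),h])-[x0,y0])*6).round() for d in (.072,.077)])
    f=p["frame"][y0:y0+66,x0:x0+66].astype(float); f=255*(np.clip(f/160,0,1))**.6
    out.append(cv2.resize(f.astype(np.uint8),(396,396),interpolation=cv2.INTER_CUBIC))
cv2.imwrite("pics/cmp.png",np.hstack(out)[:,:,::-1])
E
```

```text
360.65330570082523 [0.37207166 0.06742119 0.29377248] [array([497.7, 134.2]), array([505.2, 136.3]), array([513.4, 138.6])]
455 86
pointer_tip [(0.93, [501.7, 140.6])]
mark_tip [(0.66, [505.3, 134.8])]
9.1833 [ 0.40471551 -0.00329842  0.16931041]
v1 100 96
[array([227., 264.]), array([220., 217.])]
[array([205., 271.]), array([197., 223.])]
[array([181., 278.]), array([173., 229.])]
v2 472 96
[array([172., 263.]), array([179., 216.])]
[array([195., 270.]), array([202., 222.])]
[array([219., 277.]), array([226., 229.])]
```

View pics/cmp.png

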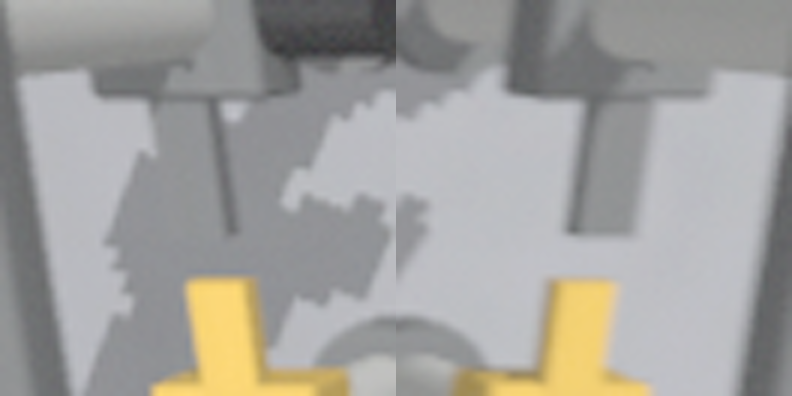

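From both sides the mark lies about 3 mm higher than the pointer: roughly 63.5 mm against 66.5 mm. The pointer height also fits the roughly 16.5 mm press. The spring is tired, so it goes to the tray. Next I return over the seat and grip the cap.

Request:
apply_moves(deltas=[85,-10,40,0,0,85,-20,80,0,0,85,-30,110,0,0,85,-30,115,0,0,85,-30,115,0,0,85,-30,115,30,0,85,-30,115,60,0,85,-30,115,78,0,85,-30,115,84,0,85,-30,115,84,0,85,-30,115,84,0])

```text
clock: 10.1
position: [0.5214, 0.0123, 0.0852]
ee_rot: [0.0, 0.559, 0.829, 0.0]
contact_force: [-0.4, 0.4, 0.9]
width: 0.0846
gripper_force: 0.0
```

Request:
apply_moves(deltas=[30,0,0,0,0,30,0,0,0,0,30,0,0,0,0,30,0,0,0,0,30,0,0,0,0,30,0,0,0,0,30,0,0,0,0,30,0,0,0,0], squeeze=35)

```text
clock: 10.77
position: [0.5219, 0.0122, 0.0849]
ee_rot: [0.0, 0.559, 0.829, 0.0]
contact_force: [1.5, -0.4, 1.8]
width: 0.0424
gripper_force: 35.4
```

Request:
apply_moves(deltas=[30,0,0,-8,0,30,0,0,-25,0,30,0,0,-50,0,30,0,0,-80,0,30,0,0,-105,0,30,0,0,-110,0,30,0,0,-110,0])

```text
clock: 11.35
position: [0.5222, 0.0121, 0.1965]
ee_rot: [0.002, 0.559, 0.829, 0.001]
contact_force: [0.4, -0.0, -0.9]
width: 0.0429
gripper_force: 36.2
```

Run:
```python
from h import *
np.set_printoptions(precision=4,suppress=True)
s=get_state();print(s["clock"],s["position"],s["ee_rot"],s["contact_force"],s["width"],s["gripper_force"],s["qpos"])
p=get_image("side"); q=get_image("scene")
a=p["frame"][60:360,180:480]; b=q["frame"][60:360,180:480]
cv2.imwrite("pics/lift.png",cv2.resize(np.hstack([a,b]),(800,400),interpolation=cv2.INTER_CUBIC)[:,:,::-1])
for r in (p,q): print([atz(r,d["point"],.005) for d in place_of("tray_in",r)[:2]])
print(rot(s["ee_rot"]).T@(np.array([.460,-.361,0])-s["position"])*1000)
```

```text
11.35 [0.5222 0.0121 0.1965] [0.0017 0.5592 0.8291 0.0009] [ 0.3947 -0.0212 -0.8766] 0.042890858164895726 36.20640456676483 [-0.11    0.2308  1.7024 -0.0001  1.2045 -0.494 ]
[array([ 0.4589, -0.3558,  0.005 ]), array([ 0.6913, -0.4135,  0.005 ])]
[array([ 0.4599, -0.3433,  0.005 ])]
[-322.2733 -198.1763  196.4832]
```

View pics/lift.png

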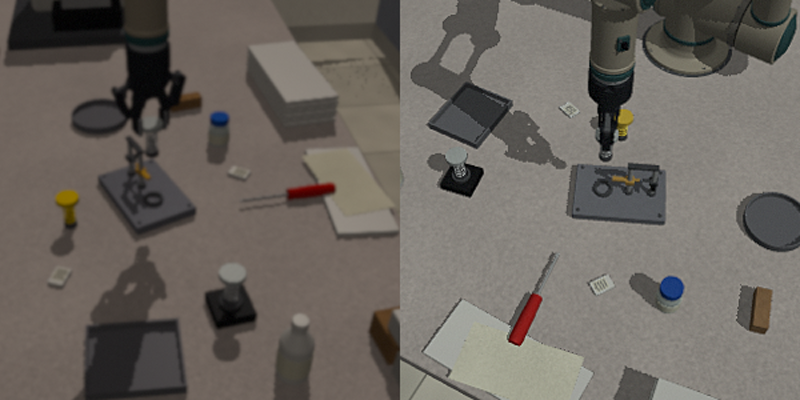

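The spring hangs upright in the gripper. In the lift picture the tray lies at the bottom left and the path to it is clear.

Request:
apply_moves(deltas=[30,-15,-9,0,0,30,-45,-28,0,0,30,-77,-47,0,0,30,-109,-67,0,0,30,-141,-87,0,0,30,-173,-107,0,0,30,-205,-126,0,0,30,-237,-146,0,0,30,-269,-166,0,0,30,-295,-182,0,0,30,-312,-192,0,0,30,-318,-196,0,0])

```text
clock: 12.55
position: [0.4576, -0.359, 0.1926]
ee_rot: [-0.001, 0.56, 0.828, -0.0]
contact_force: [0.5, 0.4, 0.1]
width: 0.0426
gripper_force: 36.2
```

Request:
apply_moves(deltas=[30,0,0,0,0,30,0,0,25,0,30,0,0,55,0,30,0,0,80,0,30,0,0,100,0,30,0,0,112,0,30,0,0,117,0,30,0,0,117,0,30,0,0,117,0])

```text
clock: 13.3
position: [0.4592, -0.3551, 0.0779]
ee_rot: [-0.0, 0.559, 0.829, 0.0]
contact_force: [-0.2, -0.5, -0.8]
width: 0.0426
gripper_force: 36.2
```

Run:
```python
from h import *
np.set_printoptions(precision=4,suppress=True)
p=get_image("side"); q=get_image("scene"); w=get_image("wrist")
s=get_state();print(s["clock"],s["position"],s["ee_rot"],s["contact_force"],s["width"],s["gripper_force"])
for r in (p,q,w): print([(d["score"],atz(r,d["point"],.005)) for d in place_of("tray_in",r)[:2]])
a=p["frame"][230:380,180:405]; b=w["frame"]
cv2.imwrite("pics/low.png",np.hstack([cv2.resize(a,(400,267)),cv2.resize(b,(400,250)[::1] if 0 else (400,267))])[:,:,::-1])
```

```text
13.45 [ 0.4596 -0.3562  0.0788] [ 0.0012  0.559   0.8292 -0.0001] [ 0.4585 -0.0766 -0.7697] 0.042234667016308396 36.18354678153992
[(0.7, array([ 0.4592, -0.3576,  0.005 ])), (0.51, array([ 0.6467, -0.194 ,  0.005 ]))]
[]
[(0.69, array([ 0.4604, -0.3549,  0.005 ]))]
```

View pics/low.png

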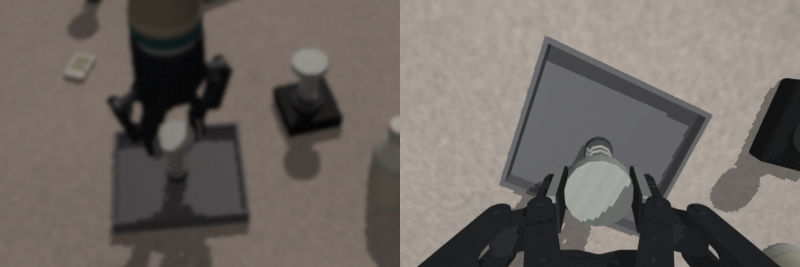

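The picture shows the spring upright over the middle of the tray. I'll lower it gently until it touches.

Request:
apply_moves(deltas=[30,0,0,3,0,30,0,0,6,0,30,0,0,7,0,30,0,0,7.5,0,30,0,0,7.5,0])

```text
clock: 14.02
position: [0.4587, -0.356, 0.07]
ee_rot: [-0.0, 0.559, 0.829, 0.0]
contact_force: [-0.4, 0.4, 0.5]
width: 0.0424
gripper_force: 36.2
```

Request:
apply_moves(deltas=[30,0,0,1,0,30,0,0,1,0,46,0,0,1,0,50,0,0,1,0,55,0,0,1,0,60,0,0,1,0,70,0,0,1,0,85,0,0,1,0,85,0,0,1,0,85,0,0,1,0,85,0,0,1,0])

```text
clock: 14.93
position: [0.4588, -0.356, 0.0691]
ee_rot: [0.0, 0.559, 0.829, 0.0]
contact_force: [-0.5, 0.5, 0.1]
width: 0.085
gripper_force: 0.0
```

Request:
apply_moves(deltas=[85,0,0,-8,0,85,0,0,-30,0,85,0,0,-60,0,85,0,0,-95,0,85,0,0,-120,0,85,0,0,-130,0,85,0,0,-130,0,85,0,0,-130,0])

```text
clock: 15.6
position: [0.4585, -0.3558, 0.199]
ee_rot: [0.0, 0.559, 0.829, 0.0]
contact_force: [0.2, 0.1, -0.4]
width: 0.0852
gripper_force: 0.0
```

Run:
```python
from h import *
p=get_image("side"); w=get_image("wrist")
s=get_state();print(s["clock"],s["position"],s["contact_force"],s["width"])
a=p["frame"][230:380,180:405]
cv2.imwrite("pics/end.png",np.hstack([cv2.resize(a,(400,267)),cv2.resize(w["frame"],(400,267))])[:,:,::-1])
```

```text
15.7 [ 0.45784904 -0.3551242   0.19718708] [0.06211732 0.18417229 0.18978742] 0.08530824977985733
```

View pics/end.png

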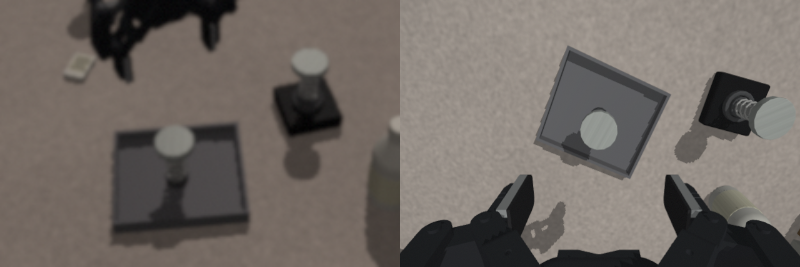

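The spring stands upright in the tray at about (175,160) in the left half of the picture. The gripper is clear and the spare is still in the rack.

```bash
python3 -c "
from rig import *
print(sign_off())"
```

```text
the job is handed in; nothing more can be done
None
```

The spring was held at about 14.5 N for over a second. Its pointer stayed about 3 mm below the mark, so I judged it tired, stood it upright in the rectangular tray and handed the job in; no verdict was returned.

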